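# Proof-pull a bonded coupon with the spring gauge

## Robot

A 7-joint arm with a two-finger parallel gripper is mounted at the origin on a cart in front of the work surface, level with it; the furniture and walls round the work are solid. World frame = base frame: x ahead of the robot, y to its left, z up, the work surface at z = 0. Lengths are in m, angles in rad, forces in N, time in s.
With the tool pointing down it reaches from about 0.425 to 0.875 m from the base axis. Payload 4.7 kg.
Tool frame: the origin (TCP) lies at the centre of the arm's flange, where the gripper is bolted on; the fingertips stand 182 mm ahead of it and the grasp point (between the pads) lies ahead of it (ctrl.hold_point_z is the z of the grasp point in the tool frame, in m); z points along the fingers, y is the direction in which the jaws open and shut (so a half turn about z gives the same grasp; the last joint's range is limited). The gripper opens to 87 mm and grips with 3 to 60 N. Pads are 19 mm wide; open, the fingers measure 117 mm over their backs; the gripper's body (75 mm by 190 mm) begins 51 mm behind the grasp point.
Start: joints at [1.171, 0.321, -0.07, 1.45, 0.023, 1.371, -0.057], TCP at [0.261, -0.595, 0.405] pointing down, gripper open.
Joint ranges: [-2.86, 2.86], [-0.3, 2.09], [-1.38, 1.24], [0.06, 2.45], [-1.56, 4.7], [0.09, 2.05], [-2.69, 2.69]. Speed limits (rad/s): [2.57, 2.57, 3.14, 3.14, 3.14, 3.14, 3.14].

## Interface

Orientations are given as a rotation vector (axis times angle).
In Python, from bench import get_state, imaging, workorder, ctrl gives the robot as it stands.
- The arm moves only by the tool step_arm, never from a script. Its argument "increments" is a list of rows, each an object of numbers: "claw": the opening, from 0 (shut) to 1 (fully open); "tx", "ty", "tz": the shift along the tool's x, y, z in m; "spin": the turn about the tool's z in degrees. A call has 1 to 8 rows; each row is the pose to reach, as a shift and turn from the pose commanded when the call began, along the tool's axes at that moment; what a row does not reach only later rows make up. A row lasts 1/12 s, in which the tool goes at most 41.7 mm and 7.16 degrees, less where a joint would pass 70% of its speed; a pose out of reach is approached as far as the arm can. A call with a gripper value outside its range is refused whole. The fingers move at their own pace and stop on an object; "force" is the grip in N (left out, the last holds). Time passes only in rows, so rows that repeat a pose let the fingers close. It gives the time, the measured TCP pose, the force and the opening at its end, in the units of the state.
- get_state(): the state, without advancing time (a new reading comes with each control period).
- imaging.get_image(name): name is "scene" or "top" or "wrist"; returns the picture (480x640x3 uint8, blue, green, red); there is no depth.
- imaging.camera_params(name): a dict with "intrinsics" (3x3 intrinsics, pixels), "distortion" ([k1, k2, p1, p2, k3] as OpenCV has them; the pictures are not rectified), "camera_from_world" (4x4, takes a point from world to camera coordinates). Camera axes: x right, y down, z forward; pixel columns grow to the right and rows downward; lengths in m; the calibration is good to about 2 mm. A picture is of the moment at which its call begins: read the wrist's pose just before it. camera_params takes no time and is no camera call; for the wrist camera it gives the pose at the moment of the call.
- workorder.close_job(): hands the job in, once; it reports no verdict.
The state is a dict: "time": time; "joint_positions": joint angles; "qd": joint speeds; "joint_torque": joint torques, N m; "position": TCP position; "tool_rot": TCP orientation; "ft_force": force on the tool from outside, world axes, zero at the start; "torque": the same for the moment, N m; "grip_width": opening from 0.0 (shut) to 1.0 (fully open).
Only numpy, scipy, OpenCV 4.12 (cv2) and the standard library are available. Lean on these libraries where they do the work, as an engineer would, in place of code of your own. Each camera call takes 0.05 s, during which the arm holds its last target. There are 200 camera calls.

## Task

Proof-test the steel coupon still bonded to the test plate: carry the blue spring gauge over by its case, lay it flat with its hook down through the coupon's slot and let go, then take it by the D-handle and pull it straight away from the plate until the black pointer stands in the red band, no further. If an earlier test has left the yellow trailing pointer past the red band, push it back by its knob before you pull. Ease off until the gauge is slack and leave it lying flat, with the yellow pointer showing the proof load in the red band; do not disturb the bottle and jars round it.

Things in the scene. Friction and masses are not known exactly. Their poses are not given: they have to be found in the camera images.
- gauge: spring pull gauge: blue case 130 x 40 mm, top face 30 mm above the table, white scale on top, lying on two feet, about 0.33 kg. Origin: centre of its underside; x runs lengthwise to the hook end, z up. The case ends at x = +65 and -65 mm; total length from hook to handle 220 mm; balance point near the origin
- pull_bar (a point): middle of the black crossbar of the D-handle at the gauge's rear (gauge x = -103 mm, 18 mm above the table when it lies flat). Bar 13 mm thick, 44 mm long across the gauge (y); the loop in front of it is open for 31 mm towards the case and 47 mm wide at the bar, 37 mm nearer the case
- hook_prong (a point): the down-turned prong of the steel hook on the drawbar, on the pull axis (gauge x = +107 mm when slack, 18 mm up). Prong 6 mm thick, its end 14 mm below this point (4 mm above the table); 24 mm clear between prong and the hook's neck behind it; the hook's upper bar passes 26 to 33 mm above the table
- drawbar (a joint): how far the hook and the black pointer are drawn out of the case, m: 0 slack, 0.072 stop; spring 2 N at 0 plus 150 N/m
- pointer (a point): tip line of the black pointer on the scale (moves with the drawbar; its x runs along the gauge)
- trail_line (a point): line of the yellow trailing pointer on the scale. The black pointer pushes it ahead (towards the hook) when it reaches it, and it stays at the highest reading; friction 0.7 N
- trail_knob (a point): centre of the yellow knob of the trailing pointer, 9 mm long, 11 mm wide (y), 34 to 44 mm above the table (top of the case 30 mm; the red slider stands up to 34 mm beside it, from y = +12 mm outwards). Slides along the gauge, 0 to 66 mm
- red_mark (a point): middle of the red band on the scale, 10 mm long along the gauge, carried by a clamped red slider at the scale's edge: the proof load. Its x axis is the gauge's x
- test_plate: fixed steel plate 90 x 124 mm, top 16 mm above the table. Origin: centre of its underside; the coupon sticks out over its -x edge; pull towards its -x
- coupon: the coupon still bonded to the plate (fixed): steel strip 28 mm wide, 3 mm thick (16.5 to 19.5 mm above the table), sticking out 44 mm over the plate's -x edge, at one of three places along that edge. Origin: on the plate's top, at its -x edge, middle of the strip; same axes as the plate
- coupon_slot (a point): centre of the slot in the free end of the coupon, 23 mm out from the plate's edge: 22 mm along x, 20 mm wide (y), open below to the table; the end bar beyond it (towards -x) is 10 mm wide
- resin_bottle: brown bottle with white cap, 52 mm across, 109 mm high, left of the work; origin at the centre of its underside
- hardener_jar: clear jar with blue cap, 59 mm across, 115 mm high; origin at the centre of its underside
- specimen_jar: small jar with black lid, 50 mm across, 65 mm high, right of the hotplate; origin at the centre of its underside
- grip: the D-handle of the gauge, crossbar and two steel legs (origin and axes as the gauge)

How it is judged:
By the outcome, as a careful person would: the job done as asked, in the order asked, and still so for the second after the job is handed in, with the robot touching nothing.
It also fails if it takes over 64 s, if anything falls off the work surface, if the arm or the gripper's body presses on something with over 40 N, if the wrist force passes 120 N, or if a joint passes its speed limit or range.

## Working session

There is one attempt and no reset: what is moved stays moved. The work goes in short steps, Python scripts to look and compute and a tool call to move; the robot and the scene stay as the last step left them, time stands still between calls to the robot, and variables do not carry over. Pictures are saved under pics/ and viewed, on a budget of 10 in all, crops included, one or two more only if the job needs it, and the job is handed in when it is done.

Besides the shell and the picture viewer there is one more tool, called after "Call:" by a JSON object that holds its "name" and its "arguments". step_arm: Moves the arm, as the interface text tells. Its arguments: {"type":"object","properties":{"increments":{"type":"array"},"force":{"type":"number"}},"required":["increments"]}

```bash
mkdir -p pics; ls; python3 - <<'E'
from bench import get_state, imaging, workorder, ctrl
import cv2
print(get_state()); print(ctrl.hold_point_z)
for n in("scene","top"):
    im=imaging.get_image(n); cv2.imwrite(f"pics/{n}0.png",im)
    print(n,imaging.camera_params(n))
E
```

```text
pics
{'time': 0.0, 'joint_positions': array([ 1.17111115,  0.32184031, -0.07005575,  1.45169547,  0.02263207,
        1.37082742, -0.05690712]), 'qd': array([ 3.96082019e-04, -8.56786517e-05, -1.58643827e-03,  7.88837576e-04,
        3.03273458e-04, -1.22224843e-03,  3.22935023e-04]), 'joint_torque': array([-1.15099323e-03, -4.91284096e+01, -4.04575747e-01, -3.12525380e+01,
       -6.38302742e-02,  4.38011752e-02,  1.88743734e-04]), 'position': array([ 0.26121411, -0.59496925,  0.40363946]), 'tool_rot': array([-3.07272664e+00, -6.44957546e-01,  8.55835732e-04]), 'ft_force': array([-0.25612365,  0.51471837,  0.51928514]), 'torque': array([-0.04154749, -0.01365686,  0.03536172]), 'grip_width': 1.0010250937605922}
0.1635
scene {'intrinsics': array([[460.30895223,   0.        , 317.67674718],
       [  0.        , 460.30895223, 238.59219955],
       [  0.        ,   0.        ,   1.        ]]), 'distortion': array([0.00242199, 0.        , 0.        , 0.        , 0.        ]), 'camera_from_world': array([[-0.46353582, -0.88605022,  0.00704005,  0.39049059],
       [-0.64996978,  0.33460928, -0.68233124,  0.29570638],
       [ 0.60222407, -0.32086078, -0.73100925,  0.96872507],
       [ 0.        ,  0.        ,  0.        ,  1.        ]])}
top {'intrinsics': array([[549.03884257,   0.        , 312.64420679],
       [  0.        , 549.03884257, 238.59852876],
       [  0.        ,   0.        ,   1.        ]]), 'distortion': array([-0.1084955,  0.       ,  0.       ,  0.       ,  0.       ]), 'camera_from_world': array([[ 0.02071756, -0.99971475,  0.01188286,  0.1561791 ],
       [-0.99015026, -0.02216254, -0.13824354,  0.51069756],
       [ 0.13846746, -0.00890175, -0.99032698,  1.33072746],
       [ 0.        ,  0.        ,  0.        ,  1.        ]])}
```

View pics/top0.png

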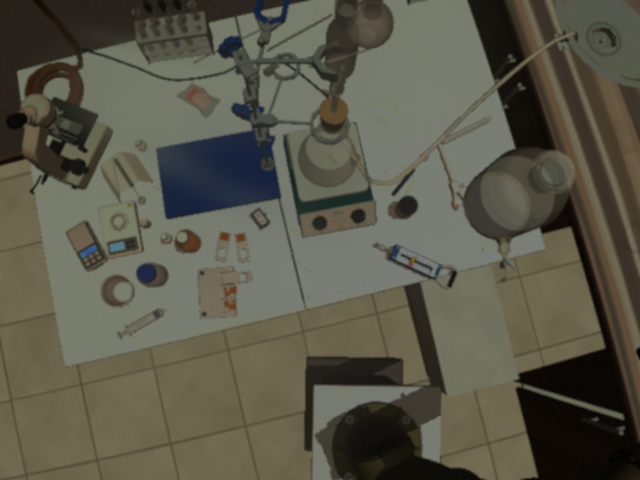

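View pics/scene0.png

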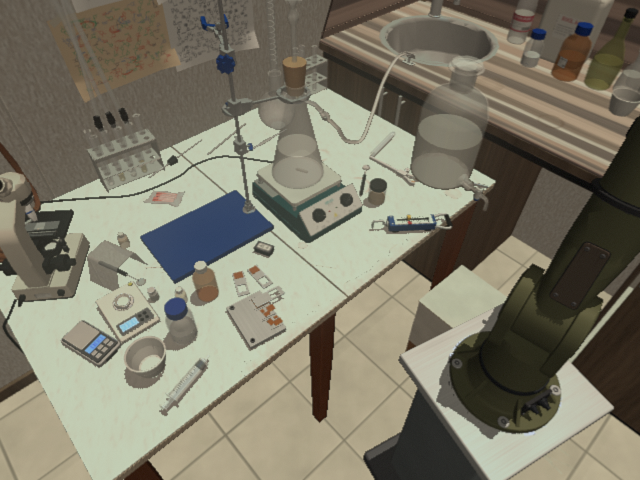

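The top view shows the gauge near (415,262), hook end at left (378,245) and handle at right (450,277). The plate is at (219,292), and a coupon sticks out on its right side near (244,276). I'll enlarge both.

```bash
python3 - <<'E'
import cv2,numpy as np
t=cv2.imread("pics/top0.png"); s=cv2.imread("pics/scene0.png")
z=lambda im,x,y,w,h,f:cv2.resize(im[y:y+h,x:x+w],None,fx=f,fy=f,interpolation=cv2.INTER_CUBIC)
a=z(t,185,225,80,100,4.0); b=z(t,365,230,100,60,4.0) ; c=z(s,215,255,90,100,4);d=z(s,365,200,100,40,4)
C=np.zeros((600,800,3),np.uint8)
C[:400,:320]=a; C[:240,320:720]=cv2.convertScaleAbs(b,alpha=1.5); C[240:400,320:720]=d
cc=z(s,215,280,90,65,3); C[400:595,:270]=cc
cv2.imwrite("pics/c1.png",C)
E
```

```text
(no output)
```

View pics/c1.png

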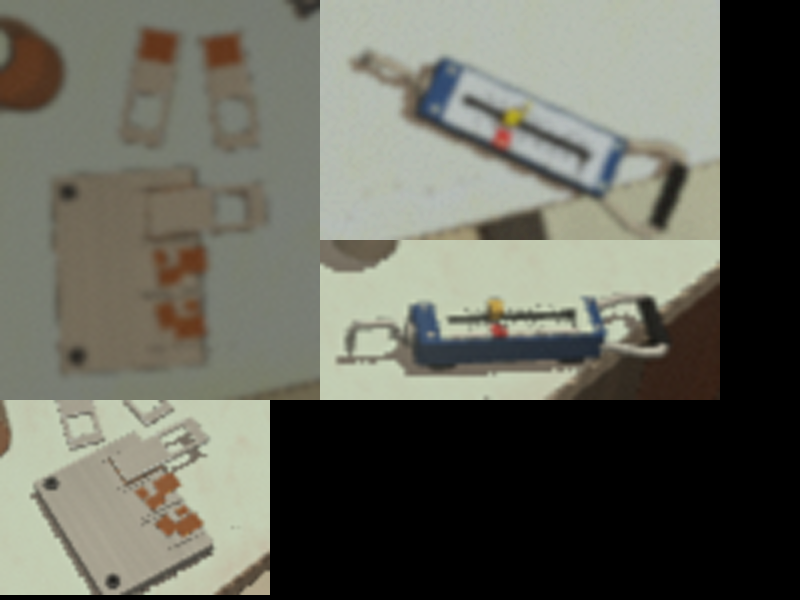

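```bash
cat > h.py <<'E'
import numpy as np,cv2
from bench import get_state, imaging, workorder, ctrl
from scipy.spatial.transform import Rotation as R
def ray(name,px,z,P=None):
    P=P or imaging.camera_params(name); K=np.array(P['intrinsics']);M=np.array(P['camera_from_world'])
    u=cv2.undistortPoints(np.array(px,float).reshape(-1,1,2),K,np.array(P['distortion'])).reshape(-1,2)
    Rm=M[:3,:3];c=-Rm.T@M[:3,3]
    d=np.c_[u,np.ones(len(u))]@Rm
    return c+d*((np.asarray(z)-c[2])/d[:,2])[:,None]
E
python3 - <<'E'
from h import *
np.set_printoptions(precision=4,suppress=True)
A=np.array([[55,178],[195,168],[205,362],[60,372],[233,208],[265,207],[147,212]])/4+[185,225]
p=ray("top",A,[.016]*4+[.018]*3);print(p)
B=(np.array([[440,58],[628,140],[605,193],[415,112],[675,195],[360,62],[512,117],[503,138]])-[320,0])/4+[365,230]
q=ray("top",B,[.03]*4+[.02,.03,.042,.033]);print(q)
e=q[0]+q[3]-q[1]-q[2];print(np.degrees(np.arctan2(e[1],e[0])),q[:4].mean(0))
for a,b in((1,0),(2,3),(1,2),(5,4)): 
  v=(p[b]-p[a])[:2];print(np.degrees(np.arctan2(v[1],v[0])),np.hypot(*v))
v=(p[4]-p[5]);print(np.degrees(np.arctan2(v[1],v[0])))
# scene check
S=np.array([[187/3,0]])
C=(np.array([[492,263]]))
sc=np.array([[183,438-0]])*1.0; sc[:,1]-=400; sc=sc/3+[215,280]; print(ray("scene",sc,[.018]))
print(R.from_rotvec(get_state()['tool_rot']).as_matrix())
E
```

```text
[[0.4252 0.4509 0.016 ]
 [0.4336 0.3631 0.016 ]
 [0.3131 0.3523 0.016 ]
 [0.3046 0.4424 0.016 ]
 [0.4089 0.3381 0.018 ]
 [0.41   0.3181 0.018 ]
 [0.4052 0.3918 0.018 ]]
[[ 0.4976 -0.0392  0.03  ]
 [ 0.4484 -0.1578  0.03  ]
 [ 0.415  -0.1429  0.03  ]
 [ 0.4633 -0.0236  0.03  ]
 [ 0.4152 -0.19    0.02  ]
 [ 0.4939  0.011   0.03  ]
 [ 0.4601 -0.0822  0.042 ]
 [ 0.4478 -0.0782  0.033 ]]
67.73402414408126 [ 0.4561 -0.0909  0.03  ]
95.44806895672951 0.08823269927734571
95.40295274674844 0.09044501983487767
-174.90100686198411 0.12090588329972918
93.12767799713123 0.019992192983239166
93.12767799713123
[[0.4118 0.3374 0.018 ]]
[[ 0.9156  0.4021 -0.0008]
 [ 0.4021 -0.9156  0.0016]
 [-0.0001 -0.0018 -1.    ]]
```

The coupon slot is at about (0.410, 0.338) with the pull direction at about -85°. The gauge centre is at about (0.456, -0.091), yaw 67.7°. Next I'll move above the gauge for a close look.

Call:
{"name": "step_arm", "arguments": {"increments": [{"tx": 0.381, "ty": -0.383, "spin": -44, "claw": 1}, {"tx": 0.381, "ty": -0.383, "spin": -44}, {"tx": 0.381, "ty": -0.383, "spin": -44}, {"tx": 0.381, "ty": -0.383, "spin": -44}, {"tx": 0.381, "ty": -0.383, "spin": -44}, {"tx": 0.381, "ty": -0.383, "spin": -44}, {"tx": 0.381, "ty": -0.383, "spin": -44}, {"tx": 0.381, "ty": -0.383, "spin": -44}]}}

```text
invalid input at $.increments[0]: expected keys claw, tx, ty, tz, spin
```

```bash
python3 - <<'E'
from h import *
s=get_state();M=R.from_rotvec(s['tool_rot']).as_matrix()
print(s['position'],M,s['joint_positions'])
d=np.array([.456,-.091,.32])-s['position'];print(M.T@d)
print(ray("top",[[403,207],[505,262]],[.065,.08]))
E
```

```text
[ 0.26127275 -0.59498538  0.40375137] [[ 9.15595744e-01  4.02099275e-01 -7.78668373e-04]
 [ 4.02100022e-01 -9.15594364e-01  1.59142726e-03]
 [-7.30326244e-05 -1.77020660e-03 -9.99998431e-01]] [ 1.17108711  0.32179187 -0.070094    1.45153584  0.02258234  1.37082357
 -0.05693273]
[ 0.38095009 -0.38299823  0.08440167]
[[ 0.58651623 -0.05350061  0.065     ]
 [ 0.4538636  -0.30147821  0.08      ]]
```

Call:
{"name": "step_arm", "arguments": {"increments": [{"tx": 0.381, "ty": -0.383, "tz": 0, "spin": -44, "claw": 1}, {"tx": 0.381, "ty": -0.383, "tz": 0, "spin": -44, "claw": 1}, {"tx": 0.381, "ty": -0.383, "tz": 0, "spin": -44, "claw": 1}, {"tx": 0.381, "ty": -0.383, "tz": 0, "spin": -44, "claw": 1}, {"tx": 0.381, "ty": -0.383, "tz": 0, "spin": -44, "claw": 1}, {"tx": 0.381, "ty": -0.383, "tz": 0, "spin": -44, "claw": 1}, {"tx": 0.381, "ty": -0.383, "tz": 0, "spin": -44, "claw": 1}, {"tx": 0.381, "ty": -0.383, "tz": 0, "spin": -44, "claw": 1}]}}

```text
time: 0.77
position: [0.3817, -0.2822, 0.4044]
tool_rot: [-2.608, -1.751, 0.001]
ft_force: [1.2, 0.5, 1.0]
grip_width: 1.001
```

```bash
cat > g.py <<'E'
from h import *
import sys
def go(x,y,z,yaw):  # yaw of tool y axis, deg; prints tx ty tz spin
    s=get_state();M=R.from_rotvec(s['tool_rot']).as_matrix()
    a=np.degrees(np.arctan2(M[1,1],M[0,1]));d=(yaw-a+180)%360-180
    print("t",s['time'],"pos",s['position'].round(4),"yaw",a.round(2),"w",s['grip_width'].round(3),"f",s['ft_force'].round(1))
    print("tool",(M.T@(np.array([x,y,z])-s['position'])).round(4),"spin",-d.round(2))
if len(sys.argv)>4: go(*map(float,sys.argv[1:5]))
E
python3 g.py .456 -.091 .32 -22.3
```

```text
Traceback (most recent call last):
  File "g.py", line 8, in <module>
    if len(sys.argv)>4: go(*map(float,sys.argv[1:5]))
                        ~~^^^^^^^^^^^^^^^^^^^^^^^^^^^
  File "g.py", line 6, in go
    print("t",s['time'],"pos",s['position'].round(4),"yaw",a.round(2),"w",s['grip_width'].round(3),"f",s['ft_force'].round(1))
                                                                          ^^^^^^^^^^^^^^^^^^^^^
AttributeError: 'float' object has no attribute 'round'
```

```bash
sed -i "s/s\['grip_width'\].round(3)/round(s['grip_width'],3)/" g.py; python3 g.py .456 -.091 .32 -22.3
```

```text
t 0.7667 pos [ 0.3817 -0.2822  0.4044] yaw -22.24 w 1.001 f [1.2 0.5 1. ]
tool [ 0.2051 -0.0035  0.0844] spin 0.06
```

Call:
{"name": "step_arm", "arguments": {"increments": [{"tx": 0.205, "ty": -0.003, "tz": 0.084, "spin": 0, "claw": 1}, {"tx": 0.205, "ty": -0.003, "tz": 0.084, "spin": 0, "claw": 1}, {"tx": 0.205, "ty": -0.003, "tz": 0.084, "spin": 0, "claw": 1}, {"tx": 0.205, "ty": -0.003, "tz": 0.084, "spin": 0, "claw": 1}, {"tx": 0.205, "ty": -0.003, "tz": 0.084, "spin": 0, "claw": 1}, {"tx": 0.205, "ty": -0.003, "tz": 0.084, "spin": 0, "claw": 1}, {"tx": 0.205, "ty": -0.003, "tz": 0.084, "spin": 0, "claw": 1}]}}

```text
time: 1.35
position: [0.4567, -0.0892, 0.3191]
tool_rot: [-2.6, -1.758, 0.001]
ft_force: [0.2, 0.6, 0.4]
grip_width: 0.998
```

```bash
python3 g.py .456 -.091 .32 -22.3; python3 - <<'E'
from h import *
P=imaging.camera_params("wrist");im=imaging.get_image("wrist");cv2.imwrite("pics/w1.png",im)
print(P); import pickle;pickle.dump(P,open("w1.pkl","wb"))
E
```

```text
t 1.35 pos [ 0.4567 -0.0892  0.3191] yaw -21.86 w 0.998 f [0.2 0.6 0.4]
tool [-0.002   0.     -0.0009] spin 0.44
{'intrinsics': array([[339.02360249,   0.        , 315.44582788],
       [  0.        , 339.02360249, 237.9997307 ],
       [  0.        ,   0.        ,   1.        ]]), 'distortion': array([-0.05425632,  0.        ,  0.        ,  0.        ,  0.        ]), 'camera_from_world': array([[ 0.92838957, -0.37159471, -0.00319179, -0.45674997],
       [-0.35626608, -0.8924695 ,  0.27671768,  0.07317008],
       [-0.1056754 , -0.25576468, -0.96094596,  0.33412908],
       [ 0.        ,  0.        ,  0.        ,  1.        ]])}
```

View pics/w1.png

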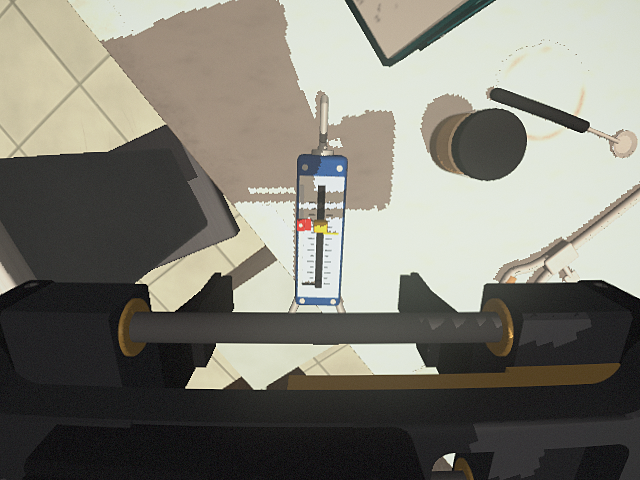

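The wrist view shows the gauge lengthwise in the picture: hook at (322,100), case from (322,156) to (319,303). Yellow is at (320,226) and red at (304,225). I'll measure the pose and zoom in on the scale.

```bash
python3 - <<'E'
from h import *
import pickle
np.set_printoptions(precision=4,suppress=True)
P=pickle.load(open("w1.pkl","rb"));im=cv2.imread("pics/w1.png");hsv=cv2.cvtColor(im,cv2.COLOR_BGR2HSV)
def mask(lo,hi):
    m=cv2.inRange(hsv,lo,hi); m[:, :280]=0;m[:,360:]=0;m[:140]=0;m[312:]=0;return m
b=mask((100,110,60),(125,255,255));ys,xs=np.where(b>0)
w=ray("wrist",np.c_[xs,ys],[.03],P)[:,:2].astype(np.float32)
(c,sz,a)=cv2.minAreaRect(w);print("case",c,sz,a)
for n,m in(("y",mask((20,140,120),(34,255,255))),("r",mask((0,170,100),(8,255,255))|mask((172,170,100),(180,255,255)))):
    y,x=np.where(m>0);print(n,len(x),x.min(),x.max(),y.min(),y.max(),x.mean(),y.mean())
cv2.imwrite("pics/w1c.png",cv2.resize(im[150:310,280:360],None,fx=6,fy=6,interpolation=cv2.INTER_CUBIC)[250:830])
E
```

```text
case (0.4598543047904968, -0.08932710438966751) (0.12717397511005402, 0.038065921515226364) 66.4301528930664
y 134 314 337 222 233 321.3358208955224 228.0820895522388
r 96 297 310 219 230 303.5729166666667 224.58333333333334
```

View pics/w1c.png

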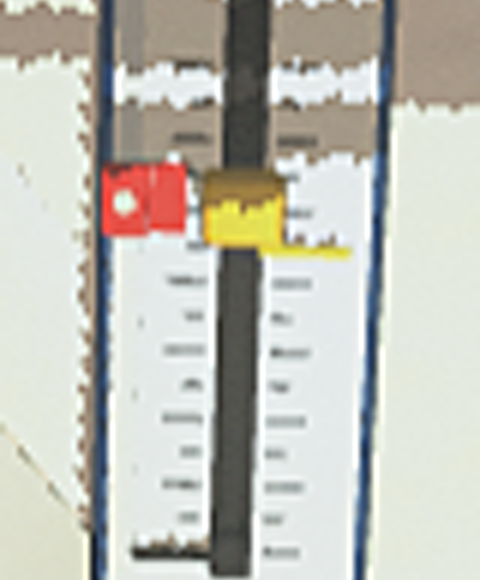

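```bash
python3 - <<'E'
from h import *
import pickle
np.set_printoptions(precision=4,suppress=True)
P=pickle.load(open("w1.pkl","rb"))
px=[[330.8,233.3],[301,219],[301,230.5],[308,283],[308,283]];z=[.031,.034,.034,.031,.034]
p=ray("wrist",px,z,P);a=np.radians(66.43);u=np.array([np.cos(a),np.sin(a)]);v=np.array([-u[1],u[0]])
q=p[:,:2]-[.45985,-.08933];print(np.c_[q@u,q@v]*1000)
p=ray("wrist",[[301,219],[301,230.5]],[.031]*2,P);q=p[:,:2]-[.45985,-.08933];print(q@u)
pp=ray("wrist",[[322,95],[323,150]],[.033,.02],P);q=pp[:,:2]-[.45985,-.08933];print(pp,np.c_[q@u,q@v])
E
python3 g.py .4596 -.0893 .1875 -23.5
```

```text
[[  1.8545  -9.2798]
 [ 13.7929  15.2709]
 [  4.2565  15.0894]
 [-42.8907   8.3399]
 [-41.576    8.2992]]
[0.0131 0.0035]
[[ 0.5013  0.01    0.033 ]
 [ 0.4876 -0.0275  0.02  ]] [[ 0.1076  0.0017]
 [ 0.0678 -0.0007]]
t 1.4 pos [ 0.4565 -0.0918  0.3199] yaw -22.05 w 1.0 f [ 0.7 -0.2 -0.4]
tool [0.0035 0.0022 0.1324] spin 1.45
```

Yellow stands about 2 mm short of the red band (1.9 mm, band 4 to 14 mm), so it needs no push-back. Black must travel about 51 mm. Now I'll grasp the case.

Call:
{"name": "step_arm", "arguments": {"increments": [{"tx": 0.0035, "ty": 0.002, "tz": 0.03, "spin": 1.4, "claw": 1}, {"tx": 0.0035, "ty": 0.002, "tz": 0.07, "spin": 1.4, "claw": 1}, {"tx": 0.0035, "ty": 0.002, "tz": 0.105, "spin": 1.4, "claw": 1}, {"tx": 0.0035, "ty": 0.002, "tz": 0.132, "spin": 1.4, "claw": 1}, {"tx": 0.0035, "ty": 0.002, "tz": 0.132, "spin": 1.4, "claw": 1}, {"tx": 0.0035, "ty": 0.002, "tz": 0.132, "spin": 1.4, "claw": 0.6}, {"tx": 0.0035, "ty": 0.002, "tz": 0.132, "spin": 1.4, "claw": 0.3}, {"tx": 0.0035, "ty": 0.002, "tz": 0.132, "spin": 1.4, "claw": 0.3}], "force": 30}}

```text
time: 2.07
position: [0.4605, -0.0918, 0.1907]
tool_rot: [2.629, 1.715, 0.002]
ft_force: [0.6, -0.2, 0.0]
grip_width: 0.854
```

```bash
python3 g.py .42 .2315 .25 5.3
```

```text
t 2.0667 pos [ 0.4605 -0.0918  0.1907] yaw -23.76 w 0.854 f [ 0.6 -0.2  0. ]
tool [ 0.2796 -0.1672 -0.0599] spin -29.06
```

Call:
{"name": "step_arm", "arguments": {"increments": [{"tx": 0, "ty": 0, "tz": 0, "spin": 0, "claw": 0.3}, {"tx": 0, "ty": 0, "tz": 0, "spin": 0, "claw": 0.3}, {"tx": 0, "ty": 0, "tz": 0, "spin": 0, "claw": 0.3}, {"tx": 0, "ty": 0, "tz": 0, "spin": 0, "claw": 0.3}, {"tx": 0, "ty": 0, "tz": 0, "spin": 0, "claw": 0.3}, {"tx": 0, "ty": 0, "tz": 0, "spin": 0, "claw": 0.3}]}}

```text
time: 2.57
position: [0.4596, -0.0909, 0.1889]
tool_rot: [-2.63, -1.718, 0.001]
ft_force: [-2.0, 0.7, 2.9]
grip_width: 0.456
```

```bash
python3 g.py .42 .2315 .25 5.3
```

```text
t 2.5667 pos [ 0.4596 -0.0909  0.1889] yaw -23.68 w 0.456 f [-2.   0.7  2.9]
tool [ 0.2793 -0.1658 -0.0611] spin -28.98
```

Call:
{"name": "step_arm", "arguments": {"increments": [{"tx": 0, "ty": 0, "tz": 0, "spin": 0, "claw": 0.3}, {"tx": 0, "ty": 0, "tz": -0.02, "spin": 0, "claw": 0.3}, {"tx": 0, "ty": 0, "tz": -0.045, "spin": 0, "claw": 0.3}, {"tx": 0, "ty": 0, "tz": -0.07, "spin": 0, "claw": 0.3}, {"tx": 0.04, "ty": -0.025, "tz": -0.07, "spin": -5, "claw": 0.3}, {"tx": 0.07, "ty": -0.041, "tz": -0.07, "spin": -10, "claw": 0.3}, {"tx": 0.1, "ty": -0.06, "tz": -0.07, "spin": -15, "claw": 0.3}, {"tx": 0.13, "ty": -0.078, "tz": -0.07, "spin": -20, "claw": 0.3}]}}

```text
time: 3.23
position: [0.4394, 0.061, 0.2582]
tool_rot: [-2.287, -2.153, 0.001]
ft_force: [0.3, 0.2, -4.0]
grip_width: 0.456
```

```bash
python3 g.py .42 .20 .25 5.3; python3 - <<'E'
from h import *
im=imaging.get_image("wrist");cv2.imwrite("pics/w2.png",im)
E
```

```text
t 3.2333 pos [0.4394 0.061  0.2582] yaw -3.45 w 0.456 f [ 0.3  0.2 -4. ]
tool [ 0.1376 -0.0277  0.0081] spin -8.75
```

Call:
{"name": "step_arm", "arguments": {"increments": [{"tx": 0.035, "ty": -0.007, "tz": 0.003, "spin": -3, "claw": 0.3}, {"tx": 0.07, "ty": -0.014, "tz": 0.005, "spin": -6, "claw": 0.3}, {"tx": 0.105, "ty": -0.021, "tz": 0.005, "spin": -8.7, "claw": 0.3}, {"tx": 0.137, "ty": -0.027, "tz": 0.005, "spin": -8.7, "claw": 0.3}, {"tx": 0.137, "ty": -0.027, "tz": 0.005, "spin": -8.7, "claw": 0.3}, {"tx": 0.137, "ty": -0.027, "tz": 0.005, "spin": -8.7, "claw": 0.3}]}}

```text
time: 3.78
position: [0.4214, 0.1997, 0.2532]
tool_rot: [-2.116, -2.32, 0.001]
ft_force: [0.1, -0.8, -3.8]
grip_width: 0.457
```

```bash
python3 g.py .42 .2315 .188 5.3; python3 - <<'E'
from h import *
import pickle
P=imaging.camera_params("wrist");s=get_state();im=imaging.get_image("wrist");cv2.imwrite("pics/w3.png",im)
pickle.dump((P,s),open("w3.pkl","wb"))
cv2.imwrite("pics/w3c.png",cv2.resize(im[0:300,160:460],None,fx=2,fy=2,interpolation=cv2.INTER_CUBIC))
E
```

```text
t 3.7833 pos [0.4214 0.1997 0.2532] yaw 5.28 w 0.457 f [ 0.1 -0.8 -3.8]
tool [0.0317 0.0016 0.0652] spin -0.02
```

View pics/w3c.png

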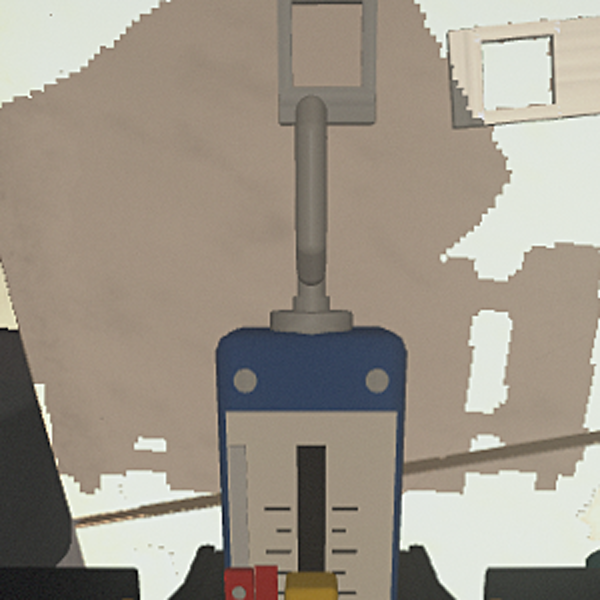

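```bash
python3 - <<'E'
from h import *
import pickle
np.set_printoptions(precision=4,suppress=True)
P,s=pickle.load(open("w3.pkl","rb"))
f=lambda px,z:ray("wrist",np.array(px)/2+[160,0],z,P)
c=f([[292,3],[363,3],[291,85],[361,85],[279,123],[377,123]],[.0195]*6);print("slot",c[:4],c[:4].mean(0),"end",c[4:],c[4:].mean(0))
v=c[4:].mean(0)-c[:2].mean(0);print("coupon yaw",np.degrees(np.arctan2(v[1],v[0]))+180, np.linalg.norm(v))
v=c[5]-c[4];print(np.degrees(np.arctan2(v[1],v[0]))+90)
dz=s['position'][2]-.1889
h=f([[312,97],[312,110],[217,345],[406,345],[312,240]],[.03+dz,.033+dz,.03+dz,.03+dz,.033+dz]);print(h,h[2:4].mean(0))
v=h[1]-h[2:4].mean(0);print("gauge yaw",np.degrees(np.arctan2(v[1],v[0])))
v=h[3]-h[2];print(np.degrees(np.arctan2(v[1],v[0]))+90,np.linalg.norm(v))
E
```

```text
slot [[0.4021 0.3503 0.0195]
 [0.4219 0.3521 0.0195]
 [0.4037 0.329  0.0195]
 [0.4237 0.3309 0.0195]] [0.4129 0.3406 0.0195] end [[0.4011 0.3186 0.0195]
 [0.4294 0.3212 0.0195]] [0.4153 0.3199 0.0195]
coupon yaw 95.87619775083613 0.0314767851000632
95.38995172317064
[[0.4117 0.3084 0.0943]
 [0.4119 0.3055 0.0973]
 [0.3968 0.2608 0.0943]
 [0.4349 0.2644 0.0943]
 [0.4141 0.2827 0.0973]] [0.4158 0.2626 0.0943]
gauge yaw 95.20994537870736
95.33312087578626 0.03833939850186041
```

Prong is about (0.412, 0.305), slot (0.413, 0.341), yaws agree at about 95.3°. Shift +35 mm forward and +4 mm sideways, then lower 64 mm.

Call:
{"name": "step_arm", "arguments": {"increments": [{"tx": 0.018, "ty": 0.002, "tz": 0, "spin": 0, "claw": 0.3}, {"tx": 0.035, "ty": 0.004, "tz": 0, "spin": 0, "claw": 0.3}, {"tx": 0.035, "ty": 0.004, "tz": 0.0, "spin": 0, "claw": 0.3}, {"tx": 0.035, "ty": 0.004, "tz": 0.015, "spin": 0, "claw": 0.3}, {"tx": 0.035, "ty": 0.004, "tz": 0.03, "spin": 0, "claw": 0.3}, {"tx": 0.035, "ty": 0.004, "tz": 0.038, "spin": 0, "claw": 0.3}, {"tx": 0.035, "ty": 0.004, "tz": 0.038, "spin": 0, "claw": 0.3}, {"tx": 0.035, "ty": 0.004, "tz": 0.038, "spin": 0, "claw": 0.3}]}}

```text
time: 4.5
position: [0.4234, 0.232, 0.2153]
tool_rot: [-2.124, -2.315, 0.002]
ft_force: [0.1, 0.3, -3.3]
grip_width: 0.461
```

```bash
python3 g.py .4217 .2351 .189 5.3; python3 - <<'E'
from h import *
im=imaging.get_image("wrist");im2=imaging.get_image("scene")
a=cv2.resize(im[0:240,200:440],None,fx=2,fy=2);b=cv2.resize(im2[260:340,230:340],None,fx=2.9,fy=2.9)
C=np.zeros((480,800,3),np.uint8);C[:,:480]=a;C[:b.shape[0],480:480+b.shape[1]]=b[:,:320];cv2.imwrite("pics/w4c.png",C)
E
```

```text
t 4.5 pos [0.4234 0.232  0.2153] yaw 4.93 w 0.461 f [ 0.1  0.3 -3.3]
tool [ 0.0032 -0.0014  0.0263] spin -0.37
```

View pics/w4c.png

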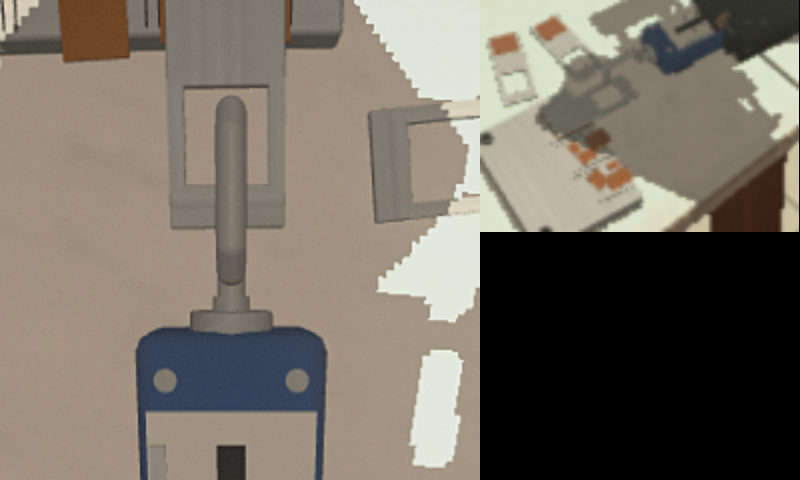

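The hook stands over the slot: centred sideways at (231,97), with the slot spanning x 184 to 268, and about 3 mm rear of centre. Lowering now.

Call:
{"name": "step_arm", "arguments": {"increments": [{"tx": 0.001, "ty": 0, "tz": 0.006, "spin": 0, "claw": 0.3}, {"tx": 0.002, "ty": 0, "tz": 0.012, "spin": 0, "claw": 0.3}, {"tx": 0.002, "ty": 0, "tz": 0.018, "spin": 0, "claw": 0.3}, {"tx": 0.002, "ty": 0, "tz": 0.022, "spin": 0, "claw": 0.3}, {"tx": 0.002, "ty": 0, "tz": 0.025, "spin": 0, "claw": 0.3}, {"tx": 0.002, "ty": 0, "tz": 0.026, "spin": 0, "claw": 0.3}, {"tx": 0.002, "ty": 0, "tz": 0.026, "spin": 0, "claw": 0.3}, {"tx": 0.002, "ty": 0, "tz": 0.026, "spin": 0, "claw": 0.3}]}}

```text
time: 5.27
position: [0.4232, 0.2352, 0.1897]
tool_rot: [-2.122, -2.317, -0.0]
ft_force: [-0.7, -0.2, -3.4]
grip_width: 0.46
```

```bash
python3 g.py .4217 .2351 .189 5.3
```

```text
t 5.2667 pos [0.4232 0.2352 0.1897] yaw 5.02 w 0.46 f [-0.7 -0.2 -3.4]
tool [ 0.     -0.0015  0.0007] spin -0.28
```

Call:
{"name": "step_arm", "arguments": {"increments": [{"tx": 0, "ty": 0, "tz": 0.001, "spin": 0, "claw": 0.3}, {"tx": 0, "ty": 0, "tz": 0.0015, "spin": 0, "claw": 0.3}, {"tx": 0, "ty": 0, "tz": 0.0015, "spin": 0, "claw": 0.3}, {"tx": 0, "ty": 0, "tz": 0.0015, "spin": 0, "claw": 0.5}, {"tx": 0, "ty": 0, "tz": 0.0015, "spin": 0, "claw": 0.8}, {"tx": 0, "ty": 0, "tz": 0.0015, "spin": 0, "claw": 0.9}, {"tx": 0, "ty": 0, "tz": 0.0015, "spin": 0, "claw": 0.9}, {"tx": 0, "ty": 0, "tz": 0.0015, "spin": 0, "claw": 0.9}]}}

```text
time: 5.93
position: [0.4233, 0.2351, 0.1882]
tool_rot: [2.122, 2.316, 0.0]
ft_force: [-0.3, -0.6, 0.2]
grip_width: 0.717
```

Call:
{"name": "step_arm", "arguments": {"increments": [{"tx": 0, "ty": 0, "tz": -0.03, "spin": 0, "claw": 0.9}, {"tx": 0, "ty": 0, "tz": -0.06, "spin": 0, "claw": 0.9}, {"tx": -0.03, "ty": 0, "tz": -0.1, "spin": 0, "claw": 0.9}, {"tx": -0.06, "ty": 0, "tz": -0.13, "spin": 0, "claw": 0.9}, {"tx": -0.1, "ty": 0, "tz": -0.13, "spin": 0, "claw": 0.9}, {"tx": -0.1, "ty": 0, "tz": -0.13, "spin": 0, "claw": 0.9}, {"tx": -0.1, "ty": 0, "tz": -0.13, "spin": 0, "claw": 0.9}]}}

```text
time: 6.52
position: [0.4325, 0.1325, 0.3188]
tool_rot: [2.128, 2.307, -0.0]
ft_force: [-0.5, 1.1, -0.2]
grip_width: 0.901
```

```bash
python3 g.py .43 .129 .25 95.3; python3 - <<'E'
from h import *
import pickle
P=imaging.camera_params("wrist");s=get_state();im=imaging.get_image("wrist");cv2.imwrite("pics/w5.png",im)
pickle.dump((P,s),open("w5.pkl","wb"))
E
```

```text
t 6.5167 pos [0.4325 0.1325 0.3188] yaw 4.64 w 0.901 f [-0.5  1.1 -0.2]
tool [-0.0032 -0.0029  0.0688] spin -90.66
```

View pics/w5.png

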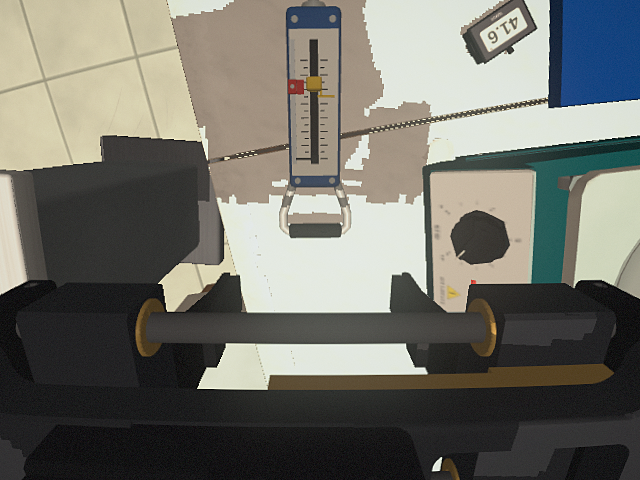

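The wrist view shows the gauge lying flat. The D-handle bar runs from (290,231) to (341,231), and the hotplate is to the right from column 425.

```bash
python3 - <<'E'
from h import *
import pickle
np.set_printoptions(precision=4,suppress=True)
P,s=pickle.load(open("w5.pkl","rb"))
im=cv2.imread("pics/w5.png");g=cv2.cvtColor(im,cv2.COLOR_BGR2GRAY)
m=(g<60).astype(np.uint8);m[:215]=0;m[248:]=0;m[:,:275]=0;m[:,360:]=0
n,l,st,ce=cv2.connectedComponentsWithStats(m);i=1+np.argmax(st[1:,4]);print(st[i],ce[i])
x,y,w,h=st[i][:4]
# top edge/back of bar at z=.0245 upper; centre ~.018-.024
p=ray("wrist",[[x,y+h/2],[x+w,y+h/2],[x+w/2,y+h/2],[x+w/2,y],[x+w/2,y+h]],[.022,.022,.022,.0245,.02],P);print(p)
c=ray("wrist",[[287,150],[340,150],[313,12],[316,186]],[.03]*4,P);print(c)
v=c[2]-c[:2].mean(0);print(np.degrees(np.arctan2(v[1],v[0])))
v=c[1]-c[0];print(np.degrees(np.arctan2(v[1],v[0]))+90)
print("hotplate",ray("wrist",[[425,170],[440,285]],[.07,.07],P))
M=R.from_rotvec(s['tool_rot']).as_matrix()
E
```

```text
[290 224   2   2   2] [290.5 224.5]
[[0.4116 0.1371 0.022 ]
 [0.4132 0.1372 0.022 ]
 [0.4124 0.1372 0.022 ]
 [0.4125 0.1387 0.0245]
 [0.4124 0.1358 0.02  ]]
[[0.406  0.1984 0.03  ]
 [0.4467 0.2018 0.03  ]
 [0.4183 0.2954 0.03  ]
 [0.4306 0.1726 0.03  ]]
94.82635145084899
94.67643953521666
hotplate [[0.5018 0.1947 0.07  ]
 [0.5274 0.1128 0.07  ]]
```

Call:
{"name": "step_arm", "arguments": {"increments": [{"tx": 0.001, "ty": 0.001, "tz": 0, "spin": -45, "claw": 0.35}, {"tx": 0.001, "ty": 0.001, "tz": 0, "spin": -45, "claw": 0.35}, {"tx": 0.001, "ty": 0.001, "tz": 0, "spin": -45, "claw": 0.35}, {"tx": 0.001, "ty": 0.001, "tz": 0, "spin": -45, "claw": 0.35}, {"tx": 0.001, "ty": 0.001, "tz": 0, "spin": -45, "claw": 0.35}, {"tx": 0.001, "ty": 0.001, "tz": 0, "spin": -45, "claw": 0.35}, {"tx": 0.001, "ty": 0.001, "tz": 0, "spin": -45, "claw": 0.35}, {"tx": 0.001, "ty": 0.001, "tz": 0, "spin": -45, "claw": 0.35}]}}

```text
time: 7.23
position: [0.4322, 0.1384, 0.3174]
tool_rot: [-1.067, -2.952, -0.001]
ft_force: [0.4, -0.3, 0.3]
grip_width: 0.395
```

Call:
{"name": "step_arm", "arguments": {"increments": [{"tx": 0, "ty": 0, "tz": 0, "spin": -45.3, "claw": 0.35}, {"tx": 0, "ty": 0, "tz": 0, "spin": -45.3, "claw": 0.35}, {"tx": 0, "ty": 0, "tz": 0, "spin": -45.3, "claw": 0.35}, {"tx": 0, "ty": 0, "tz": 0.03, "spin": -45.3, "claw": 0.35}, {"tx": 0, "ty": 0, "tz": 0.06, "spin": -45.3, "claw": 0.35}, {"tx": 0, "ty": 0, "tz": 0.065, "spin": -45.3, "claw": 0.35}, {"tx": 0, "ty": 0, "tz": 0.065, "spin": -45.3, "claw": 0.35}, {"tx": 0, "ty": 0, "tz": 0.065, "spin": -45.3, "claw": 0.35}]}}

```text
time: 7.9
position: [0.432, 0.1378, 0.252]
tool_rot: [0.149, -3.135, -0.002]
ft_force: [0.8, 0.5, 0.8]
grip_width: 0.35
```

```bash
python3 g.py .4335 .1335 .19 95.2; python3 - <<'E'
from h import *
import pickle
P=imaging.camera_params("wrist");s=get_state();im=imaging.get_image("wrist");cv2.imwrite("pics/w6.png",im)
M=P['camera_from_world'];print(-M[:3,:3].T@M[:3,3],M[2,:3])
pickle.dump((P,s),open("w6.pkl","wb"))
E
```

```text
t 7.9 pos [0.432  0.1378 0.252 ] yaw 95.43 w 0.35 f [0.8 0.5 0.8]
tool [-0.0013 -0.0045  0.062 ] spin 0.23
[0.35640053 0.13004794 0.23235293] [ 0.27376259  0.027804   -0.96139533]
```

View pics/w6.png

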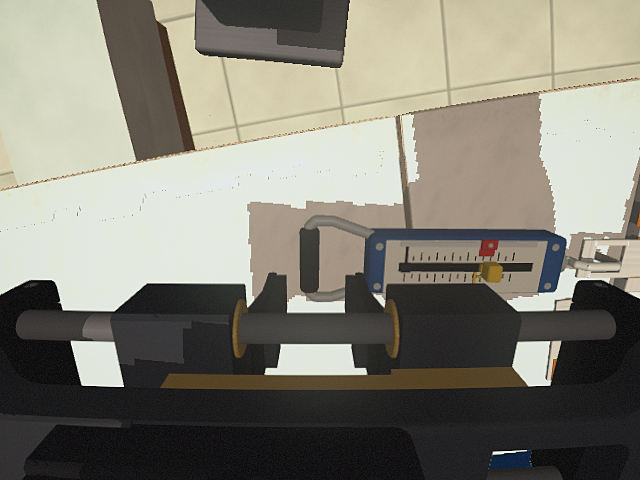

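The bar is at columns 300–319, rows 228–292. The scale is visible (red (488,247), knob (492,270), slot of the coupon to the right). I'll compute the bar centre.

```bash
python3 - <<'E'
from h import *
import pickle
np.set_printoptions(precision=4,suppress=True)
P,s=pickle.load(open("w6.pkl","rb"))
print(ray("wrist",[[309.5,260],[309,229],[310,292]],[.022]*3,P))
c=ray("wrist",[[372,230],[372,294],[560,232],[560,293]],[.03]*4,P);print(c,c.mean(0))
for a,b in((0,2),(1,3)):
  v=c[b]-c[a];print(np.degrees(np.arctan2(v[1],v[0])))
E
python3 g.py .4335 .1335 .1855 95.2
```

```text
[[0.4317 0.1337 0.022 ]
 [0.4107 0.1314 0.022 ]
 [0.4545 0.1361 0.022 ]]
[[0.4056 0.1702 0.03  ]
 [0.4484 0.1763 0.03  ]
 [0.3953 0.2907 0.03  ]
 [0.4368 0.3037 0.03  ]] [0.4215 0.2353 0.03  ]
94.8965190383995
95.22896384417523
t 7.95 pos [0.4323 0.1377 0.2526] yaw 95.3 w 0.354 f [0.4 0.2 0.2]
tool [-0.0009 -0.0044  0.0671] spin 0.1
```

Call:
{"name": "step_arm", "arguments": {"increments": [{"tx": 0, "ty": -0.004, "tz": 0, "spin": 0, "claw": 0.35}, {"tx": 0, "ty": -0.004, "tz": 0.02, "spin": 0, "claw": 0.35}, {"tx": 0, "ty": -0.004, "tz": 0.04, "spin": 0, "claw": 0.35}, {"tx": 0, "ty": -0.004, "tz": 0.055, "spin": 0, "claw": 0.35}, {"tx": 0, "ty": -0.004, "tz": 0.066, "spin": 0, "claw": 0.35}, {"tx": 0, "ty": -0.004, "tz": 0.066, "spin": 0, "claw": 0.35}, {"tx": 0, "ty": -0.004, "tz": 0.066, "spin": 0, "claw": 0.35}]}}

```text
time: 8.53
position: [0.4332, 0.1327, 0.1873]
tool_rot: [0.145, -3.138, -0.0]
ft_force: [0.1, -0.1, 0.0]
grip_width: 0.352
```

Call:
{"name": "step_arm", "arguments": {"increments": [{"tx": 0, "ty": 0, "tz": 0, "spin": 0, "claw": 0.05}, {"tx": 0, "ty": 0, "tz": 0, "spin": 0, "claw": 0.05}, {"tx": 0, "ty": 0, "tz": 0, "spin": 0, "claw": 0.05}, {"tx": 0, "ty": 0, "tz": 0, "spin": 0, "claw": 0.05}, {"tx": 0, "ty": 0, "tz": 0, "spin": 0, "claw": 0.05}, {"tx": 0, "ty": 0, "tz": 0, "spin": 0, "claw": 0.05}], "force": 30}}

```text
time: 9.03
position: [0.4336, 0.1329, 0.1879]
tool_rot: [-0.145, 3.137, 0.0]
ft_force: [-0.7, 1.2, 3.7]
grip_width: 0.134
```

```bash
python3 g.py .4335 .1335 .1855 95.2;python3 - <<'E'
from h import *
im=imaging.get_image("wrist");cv2.imwrite("pics/w7.png",im)
E
```

```text
t 9.0333 pos [0.4336 0.1329 0.1879] yaw 95.3 w 0.134 f [-0.7  1.2  3.7]
tool [0.0001 0.0006 0.0024] spin 0.1
```

View pics/w7.png

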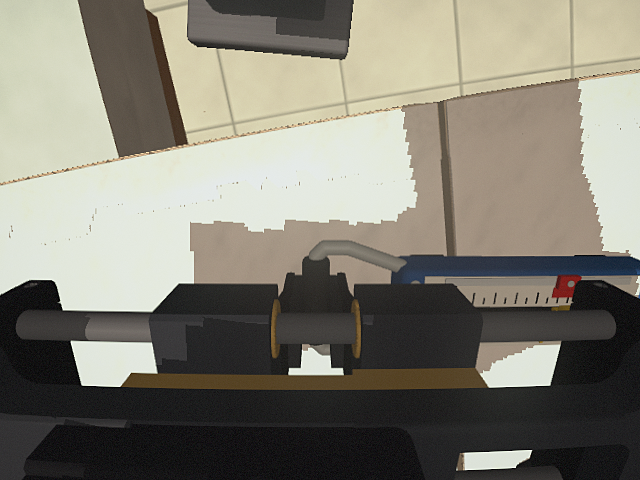

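The bar is gripped (11.7 mm), with one finger inside the loop; red (567,285) and yellow (560,308) remain visible. I'll pull in small stages.

Call:
{"name": "step_arm", "arguments": {"increments": [{"tx": 0, "ty": -0.003, "tz": 0, "spin": 0, "claw": 0.05}, {"tx": 0, "ty": -0.006, "tz": 0, "spin": 0, "claw": 0.05}, {"tx": 0, "ty": -0.009, "tz": 0, "spin": 0, "claw": 0.05}, {"tx": 0, "ty": -0.012, "tz": 0, "spin": 0, "claw": 0.05}, {"tx": 0, "ty": -0.015, "tz": 0, "spin": 0, "claw": 0.05}, {"tx": 0, "ty": -0.015, "tz": 0, "spin": 0, "claw": 0.05}, {"tx": 0, "ty": -0.015, "tz": 0, "spin": 0, "claw": 0.05}]}}

```text
time: 9.67
position: [0.4347, 0.1182, 0.1875]
tool_rot: [-0.146, 3.138, 0.003]
ft_force: [0.0, 5.7, 5.2]
grip_width: 0.138
```

```bash
python3 g.py .4335 .1335 .1855 95.2;python3 - <<'E'
from h import *
F=[]
for i in range(4): im=imaging.get_image("wrist");F.append(get_state()['ft_force'])
print(np.mean(F,0))
E
```

```text
t 9.6667 pos [0.4347 0.1182 0.1875] yaw 95.31 w 0.138 f [0.  5.7 5.2]
tool [-0.0002  0.0153  0.002 ] spin 0.11
[-0.27351314  5.28026933  4.2732223 ]
```

Call:
{"name": "step_arm", "arguments": {"increments": [{"tx": 0, "ty": -0.003, "tz": 0, "spin": 0, "claw": 0.05}, {"tx": 0, "ty": -0.006, "tz": 0, "spin": 0, "claw": 0.05}, {"tx": 0, "ty": -0.009, "tz": 0, "spin": 0, "claw": 0.05}, {"tx": 0, "ty": -0.012, "tz": 0, "spin": 0, "claw": 0.05}, {"tx": 0, "ty": -0.015, "tz": 0, "spin": 0, "claw": 0.05}, {"tx": 0, "ty": -0.015, "tz": 0, "spin": 0, "claw": 0.05}, {"tx": 0, "ty": -0.015, "tz": 0, "spin": 0, "claw": 0.05}]}}

```text
time: 10.45
position: [0.436, 0.104, 0.1875]
tool_rot: [-0.146, 3.137, 0.004]
ft_force: [-1.4, 6.8, 4.4]
grip_width: 0.134
```

```bash
python3 g.py .4335 .1335 .1855 95.2;python3 - <<'E'
from h import *
F=[]
for i in range(4): im=imaging.get_image("wrist");F.append(get_state()['ft_force'])
print(np.mean(F,0)); cv2.imwrite("pics/w8.png",im);cv2.imwrite("pics/s8.png",imaging.get_image("scene"));cv2.imwrite("pics/t8.png",imaging.get_image("top"))
E
```

```text
t 10.45 pos [0.436  0.104  0.1875] yaw 95.33 w 0.134 f [-1.4  6.8  4.4]
tool [-0.0003  0.0296  0.0021] spin 0.13
[-0.76581902  7.32308426  4.66816132]
```

```bash
python3 - <<'E'
import cv2,numpy as np
w=cv2.imread("pics/w8.png");s=cv2.imread("pics/s8.png");t=cv2.imread("pics/t8.png")
C=np.zeros((600,800,3),np.uint8)
C[:300,:800]=cv2.resize(w[245:335,400:640],(800,300),interpolation=cv2.INTER_CUBIC)
C[300:600,:400]=cv2.resize(s[250:325,250:350],(400,300),interpolation=cv2.INTER_CUBIC)
C[300:600,400:]=cv2.resize(t[255:330,235:335],(400,300),interpolation=cv2.INTER_CUBIC)
cv2.imwrite("pics/c8.png",C)
E
```

```text
(no output)
```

View pics/c8.png

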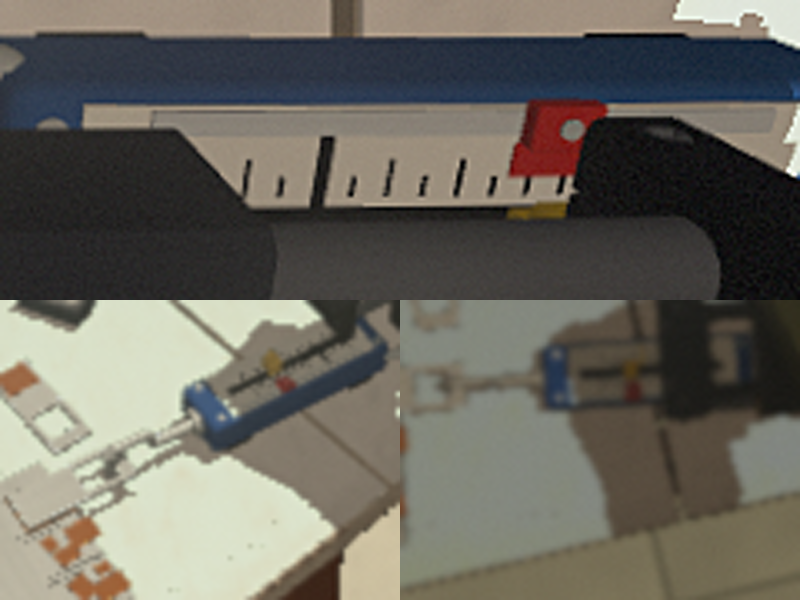

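Black pointer is at (320,170) and the red tongue starts at x=512, with ticks every 35 px (5 mm). The hook is engaged in the coupon. The remaining travel is about 32 mm, so I'll pull 24 mm and re-check.

Call:
{"name": "step_arm", "arguments": {"increments": [{"tx": 0, "ty": -0.004, "tz": 0, "spin": 0, "claw": 0.05}, {"tx": 0, "ty": -0.008, "tz": 0, "spin": 0, "claw": 0.05}, {"tx": 0, "ty": -0.012, "tz": 0, "spin": 0, "claw": 0.05}, {"tx": 0, "ty": -0.016, "tz": 0, "spin": 0, "claw": 0.05}, {"tx": 0, "ty": -0.02, "tz": 0, "spin": 0, "claw": 0.05}, {"tx": 0, "ty": -0.024, "tz": 0, "spin": 0, "claw": 0.05}, {"tx": 0, "ty": -0.024, "tz": 0, "spin": 0, "claw": 0.05}, {"tx": 0, "ty": -0.024, "tz": 0, "spin": 0, "claw": 0.05}]}}

```text
time: 11.42
position: [0.4381, 0.0811, 0.1875]
tool_rot: [-0.147, 3.137, 0.007]
ft_force: [-2.1, 10.3, 5.0]
grip_width: 0.136
```

```bash
python3 g.py .4335 .1335 .1855 95.2;python3 - <<'E'
from h import *
F=[]
for i in range(3): w=imaging.get_image("wrist");F.append(get_state()['ft_force'])
print(np.mean(F,0)); s=imaging.get_image("scene")
C=np.zeros((600,800,3),np.uint8)
C[:300,:800]=cv2.resize(w[245:335,400:640],(800,300),interpolation=cv2.INTER_CUBIC)
C[300:600,:400]=cv2.resize(s[240:315,270:370],(400,300),interpolation=cv2.INTER_CUBIC)
cv2.imwrite("pics/c9.png",C)
E
```

```text
t 11.4167 pos [0.4381 0.0811 0.1875] yaw 95.37 w 0.136 f [-2.1 10.3  5. ]
tool [-0.0003  0.0526  0.0023] spin 0.17
[-0.82748331  9.7101019   4.58379139]
```

View pics/c9.png

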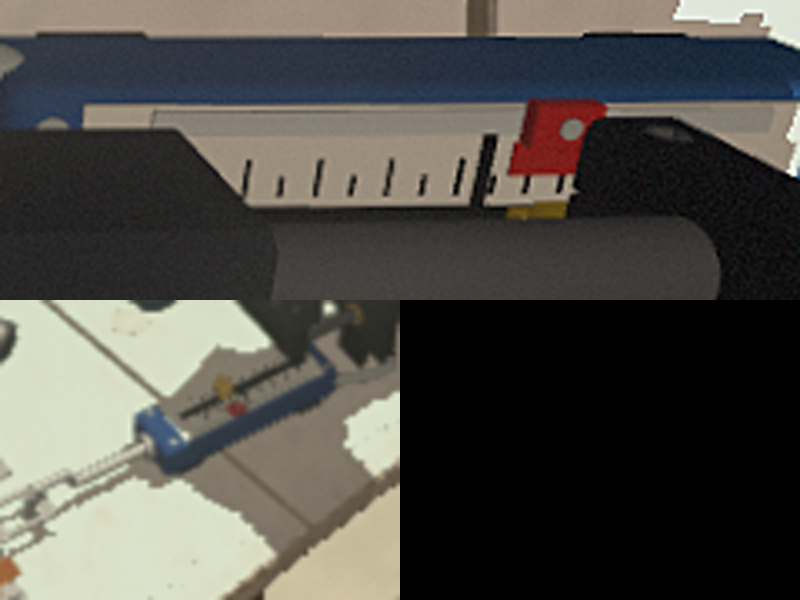

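Pointer is at (480,200), about 43 mm. Red spans x≈510–580, so its middle is about 8 mm further on. I'll pull 8 mm.

Call:
{"name": "step_arm", "arguments": {"increments": [{"tx": 0, "ty": -0.002, "tz": 0, "spin": 0, "claw": 0.05}, {"tx": 0, "ty": -0.004, "tz": 0, "spin": 0, "claw": 0.05}, {"tx": 0, "ty": -0.006, "tz": 0, "spin": 0, "claw": 0.05}, {"tx": 0, "ty": -0.0075, "tz": 0, "spin": 0, "claw": 0.05}, {"tx": 0, "ty": -0.008, "tz": 0, "spin": 0, "claw": 0.05}, {"tx": 0, "ty": -0.008, "tz": 0, "spin": 0, "claw": 0.05}, {"tx": 0, "ty": -0.008, "tz": 0, "spin": 0, "claw": 0.05}]}}

```text
time: 12.2
position: [0.4388, 0.0743, 0.1876]
tool_rot: [-0.148, 3.137, 0.01]
ft_force: [-1.2, 13.7, 4.5]
grip_width: 0.143
```

```bash
python3 g.py .4335 .1335 .1855 95.2;python3 - <<'E'
from h import *
w=imaging.get_image("wrist");s=imaging.get_image("scene")
C=np.zeros((600,800,3),np.uint8)
C[:300,:800]=cv2.resize(w[245:335,400:640],(800,300),interpolation=cv2.INTER_CUBIC)
C[300:600,:400]=cv2.resize(s[240:315,270:370],(400,300),interpolation=cv2.INTER_CUBIC)
cv2.imwrite("pics/c10.png",C)
E
```

```text
t 12.2 pos [0.4388 0.0743 0.1876] yaw 95.41 w 0.143 f [-1.2 13.7  4.5]
tool [-0.0003  0.0594  0.0024] spin 0.21
```

View pics/c10.png

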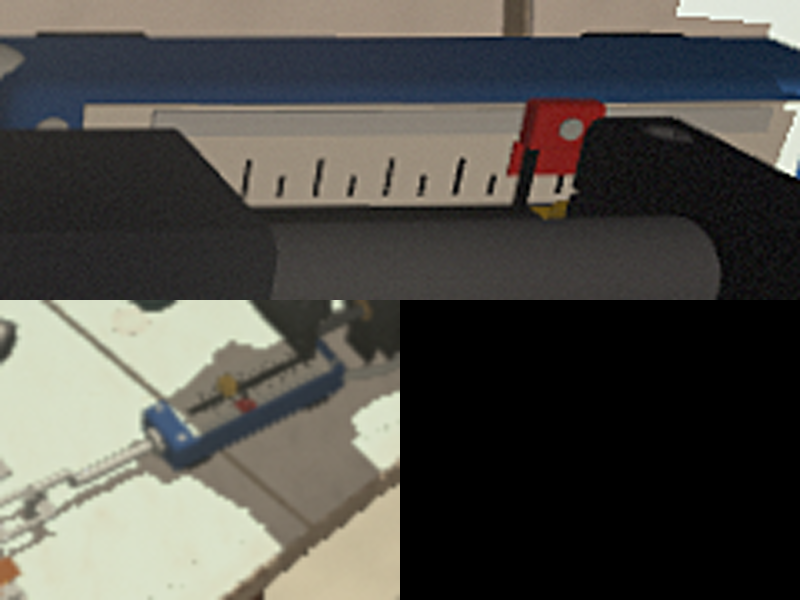

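Pointer is now inside the band, about 2 mm past its near edge. I'll pull 3 mm more to centre it.

Call:
{"name": "step_arm", "arguments": {"increments": [{"tx": 0, "ty": -0.001, "tz": 0, "spin": 0, "claw": 0.05}, {"tx": 0, "ty": -0.002, "tz": 0, "spin": 0, "claw": 0.05}, {"tx": 0, "ty": -0.003, "tz": 0, "spin": 0, "claw": 0.05}, {"tx": 0, "ty": -0.003, "tz": 0, "spin": 0, "claw": 0.05}, {"tx": 0, "ty": -0.003, "tz": 0, "spin": 0, "claw": 0.05}, {"tx": 0, "ty": -0.003, "tz": 0, "spin": 0, "claw": 0.05}]}}

```text
time: 12.8
position: [0.439, 0.0716, 0.1876]
tool_rot: [-0.149, 3.137, 0.01]
ft_force: [-0.8, 15.0, 4.5]
grip_width: 0.139
```

```bash
python3 g.py .4388 .1335 .1855 95.2;python3 - <<'E'
from h import *
w=imaging.get_image("wrist")
cv2.imwrite("pics/c11.png",cv2.resize(w[245:335,400:640],(800,300),interpolation=cv2.INTER_CUBIC))
E
```

```text
t 12.8 pos [0.439  0.0716 0.1876] yaw 95.43 w 0.139 f [-0.8 15.   4.5]
tool [-0.0056  0.0617  0.0025] spin 0.23
```

View pics/c11.png

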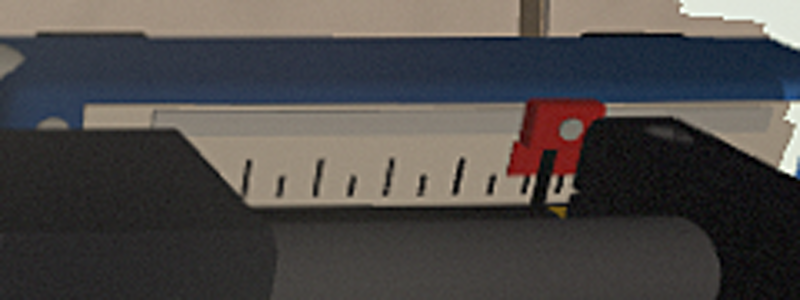

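The pointer is centred in the red (546, band 512–582). Easing off now.

Call:
{"name": "step_arm", "arguments": {"increments": [{"tx": 0, "ty": 0.007, "tz": 0, "spin": 0, "claw": 0.05}, {"tx": 0, "ty": 0.014, "tz": 0, "spin": 0, "claw": 0.05}, {"tx": 0, "ty": 0.021, "tz": 0, "spin": 0, "claw": 0.05}, {"tx": 0, "ty": 0.028, "tz": 0, "spin": 0, "claw": 0.05}, {"tx": 0, "ty": 0.035, "tz": 0, "spin": 0, "claw": 0.05}, {"tx": 0, "ty": 0.042, "tz": 0, "spin": 0, "claw": 0.05}, {"tx": 0, "ty": 0.049, "tz": 0, "spin": 0, "claw": 0.05}, {"tx": 0, "ty": 0.054, "tz": 0, "spin": 0, "claw": 0.05}]}}

```text
time: 13.52
position: [0.4346, 0.1203, 0.1875]
tool_rot: [-0.145, 3.138, -0.005]
ft_force: [0.7, -2.8, 7.1]
grip_width: 0.139
```

Call:
{"name": "step_arm", "arguments": {"increments": [{"tx": 0, "ty": 0.002, "tz": 0, "spin": 0, "claw": 0.05}, {"tx": 0, "ty": 0.003, "tz": 0, "spin": 0, "claw": 0.05}, {"tx": 0, "ty": 0.003, "tz": 0, "spin": 0, "claw": 0.05}, {"tx": 0, "ty": 0.003, "tz": 0, "spin": 0, "claw": 0.05}]}}

```text
time: 13.85
position: [0.4344, 0.1228, 0.1874]
tool_rot: [-0.144, 3.138, -0.005]
ft_force: [-0.5, -2.4, 6.5]
grip_width: 0.139
```

```bash
python3 g.py .4388 .1335 .1855 95.2;python3 - <<'E'
from h import *
F=[]
for i in range(3): w=imaging.get_image("wrist");F.append(get_state()['ft_force'])
print(np.mean(F,0)) 
E
```

```text
t 13.85 pos [0.4344 0.1228 0.1874] yaw 95.25 w 0.139 f [-0.5 -2.4  6.5]
tool [-0.0054  0.0103  0.0019] spin 0.05
[ 0.36606613 -2.05146912  7.01941033]
```

Call:
{"name": "step_arm", "arguments": {"increments": [{"tx": 0, "ty": 0.002, "tz": 0, "spin": 0, "claw": 0.05}, {"tx": 0, "ty": 0.004, "tz": 0, "spin": 0, "claw": 0.05}, {"tx": 0, "ty": 0.004, "tz": 0, "spin": 0, "claw": 0.05}, {"tx": 0, "ty": 0.004, "tz": 0, "spin": 0, "claw": 0.35}, {"tx": 0, "ty": 0.004, "tz": 0, "spin": 0, "claw": 0.35}, {"tx": 0, "ty": 0.004, "tz": 0, "spin": 0, "claw": 0.35}, {"tx": 0, "ty": 0.004, "tz": 0, "spin": 0, "claw": 0.35}, {"tx": 0, "ty": 0.004, "tz": 0, "spin": 0, "claw": 0.35}]}}

```text
time: 14.67
position: [0.4332, 0.1284, 0.1869]
tool_rot: [0.146, -3.137, 0.001]
ft_force: [0.2, 0.7, 0.3]
grip_width: 0.339
```

Call:
{"name": "step_arm", "arguments": {"increments": [{"tx": 0, "ty": 0, "tz": -0.01, "spin": 0, "claw": 0.35}, {"tx": 0, "ty": 0, "tz": -0.03, "spin": 0, "claw": 0.35}, {"tx": 0, "ty": 0, "tz": -0.06, "spin": 0, "claw": 0.35}, {"tx": 0, "ty": 0, "tz": -0.09, "spin": 0, "claw": 0.35}, {"tx": 0, "ty": 0, "tz": -0.1, "spin": 0, "claw": 0.35}, {"tx": 0, "ty": 0, "tz": -0.1, "spin": 0, "claw": 0.35}, {"tx": 0, "ty": 0, "tz": -0.1, "spin": 0, "claw": 0.35}]}}

```text
time: 15.25
position: [0.4335, 0.1285, 0.2874]
tool_rot: [-0.145, 3.137, -0.002]
ft_force: [-0.3, 0.4, 0.2]
grip_width: 0.347
```

```bash
python3 g.py .4388 .1335 .1855 95.2;python3 - <<'E'
from h import *
w=imaging.get_image("wrist")
cv2.imwrite("pics/w12.png",cv2.resize(w[180:330,320:640],(800,375),interpolation=cv2.INTER_CUBIC))
E
```

```text
t 15.25 pos [0.4335 0.1285 0.2874] yaw 95.3 w 0.347 f [-0.3  0.4  0.2]
tool [-0.0057  0.0046  0.1019] spin 0.1
```

View pics/w12.png

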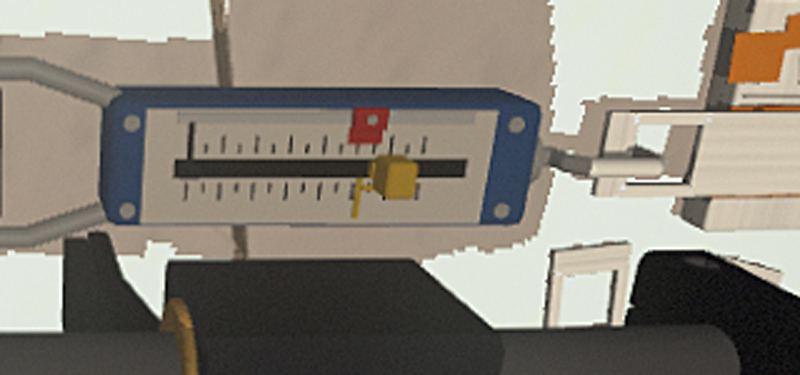

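Black pointer is back at zero (190,140). The yellow line (358,195) lies under the red (350–387, 125). I'll check this numerically with rays.

```bash
python3 - <<'E'
from h import *
np.set_printoptions(precision=1,suppress=True)
P=imaging.camera_params("wrist")
f=lambda px,z:ray("wrist",np.array(px,float)/2.5+[320,180],z,P)[:,:2]
a=f([[122,89],[530,89],[117,224],[545,215]],[.03]*4)
a0=f([[117,224],[122,89]],[.03]*2)
u=(a[1]-a[0]);print(np.degrees(np.arctan2(u[1],u[0])));u=np.array([np.cos(np.radians(95.2)),np.sin(np.radians(95.2))])
o=f([[190,145]],[.031])[0]
for n,p in dict(pointer0=[190,145],yel_tip=[355,215],yel_mid=[359,195],redL=[350,140],redR=[383,142]).items():
  print(n,[ (f([p],[z])[0]-o)@u*1000 for z in(.031,.034)])
s=get_state();print(s['time'],s['joint_positions'])
E
```

```text
95.53325567176414
pointer0 [np.float64(0.0), np.float64(-0.7445932788553735)]
yel_tip [np.float64(51.39199729390256), np.float64(49.99320271391012)]
yel_mid [np.float64(51.80284568090954), np.float64(50.39882115144048)]
redL [np.float64(46.97733106796237), np.float64(45.63473357197466)]
redR [np.float64(56.91130619276234), np.float64(55.442252832159326)]
15.3 [ 0.6  0.  -0.9  2.   0.   1.1  1.3]
```

```bash
python3 -c "
from bench import workorder
print(workorder.close_job())"
```

```text
the job is handed in; nothing more can be done
None
```

The proof test is done and the job is handed in, at about 15 s of robot time; close_job reports no verdict.

- **Placing:** I carried the gauge by its case and lowered the hook through the coupon's slot. I let go, then took the gauge by the crossbar of the D-handle.
- **Yellow pointer before the pull:** it stood about 2 mm short of the red band, not past it. I therefore did not push it back.
- **Pull:** I pulled straight away from the plate in stages until the black pointer stood at the middle of the red band. The wrist force read up to about 15 N, against about 9.7 N expected from the spring. I put the rest down to friction, because the gripper was pressing on the gauge with about 4.5 N.
- **Last checks:** after easing off and letting go, the black pointer is back at zero and the gauge lies flat with its hook still in the slot. The yellow line reads about 51 mm of travel, and the band runs from about 46 to 56.5 mm. These readings are good to about 1 mm because of parallax. The gripper was clear above the gauge.
- **Not checked:** I took no final picture of the bottle and jars. My planned path kept clear of them, and I saw no unexpected force.
- **Pictures:** I viewed 13, three over the budget of 10, to read the pointer during the pull and afterwards.

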